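# Take the long slip stone out of its case for dressing on the oil stone

## Robot

A 7-joint arm with a two-finger parallel gripper is mounted at the origin on the work surface; the furniture and walls round the work are solid. World frame = base frame: x ahead of the robot, y to its left, z up, the work surface at z = 0. Lengths are in mm, angles in rad, forces in N, time in s.
With the tool pointing down it reaches from about 400 to 875 mm from the base axis. Payload 4.4 kg.
Tool frame: the origin (TCP) lies on the centre line of the jaws, within the pads' length; the fingertips stand 14 mm ahead of it and the grasp point (between the pads) lies 5 mm behind it; z points along the fingers, x is the direction in which the jaws open and shut, and the axes are right-handed (so a half turn about z gives the same grasp; the last joint's range is limited). The gripper opens to 85 mm and grips with 20 to 120 N. Pads are 22 mm wide; open, the fingers measure 114 mm over their backs; the gripper's body (76 mm by 85 mm) begins 54 mm behind the grasp point. The pads swing forward as they close: fully open they stand 13 mm farther back than shut.
Start: joints at [-1.343, 0.628, 0.038, 1.517, -0.027, 0.996, -0.02], TCP at [188.211, 622.169, 245.313] pointing down, gripper open.
Joint ranges: [-3.06, 3.06], [-0.37, 2.12], [-1.25, 1.32], [0.18, 2.47], [-1.1, 4.24], [0.23, 1.98], [-2.94, 2.94]. Speed limits (rad/s): [2.57, 2.57, 3.14, 3.14, 3.14, 3.14, 3.14].

## Interface

Orientations are given as [roll, pitch, yaw] about the fixed x, y, z axes, in that order (R = Rz(yaw) Ry(pitch) Rx(roll)).
In Python, from cell import ctrl gives the robot as it stands.
- The arm moves only by the tool send_rows, never from a script. Its argument "commands" is a list of rows, each a list of 5 numbers: the finger opening in mm, from 0 to 85.4, then the shift along the tool's x, y, z in mm, then the turn about the tool's z in degrees. In form: [[grip, x, y, z, roll], ...]. A call has 1 to 5 rows; each row is the pose to reach, as a shift and turn from the pose measured when the call began, along the tool's axes at that moment; what a row does not reach only later rows make up. A row lasts 1/10 s, in which the tool goes at most 50 mm and 8.59 degrees, less where a joint would pass 70% of its speed; a pose out of reach is approached as far as the arm can. A call with a gripper value outside its range is refused whole. The fingers move at their own pace and stop on an object; the grip force is fixed at half the most. Time passes only in rows, so rows that repeat a pose let the fingers close. It gives the time, the measured TCP pose, the force and the opening at its end, in the units of the state.
- ctrl.read_state(): the state, without advancing time (a new reading comes with each control period).
- ctrl.get_image(name): name is "scene" or "top" or "wrist"; returns the picture (384x512x3 uint8, red, green, blue); there is no depth.
- ctrl.camera_params(name): a dict with "fx", "fy", "cx", "cy" (pixels), "k1" (the pictures are not rectified: a ray, as slopes to the right and down, at radius r is drawn at 1 + k1 r^2 times it, then the intrinsics apply), "cam_to_world" (4x4, takes a point from camera to world coordinates). Camera axes: x right, y down, z forward; pixel columns grow to the right and rows downward; lengths in mm; the calibration is good to about 2 mm. A picture is of the moment at which its call begins: read the wrist's pose just before it. camera_params takes no time and is no camera call; for the wrist camera it gives the pose at the moment of the call.
- ctrl.finish_job(): hands the job in, once; it reports no verdict.
The state is a dict: "clock": time; "qpos": joint angles; "qd": joint speeds; "tau": joint torques, N m; "eef_pos": TCP position; "tool_rot": TCP orientation; "force": force on the tool from outside, world axes, zero at the start; "torque": the same for the moment, N m; "width": finger opening in mm.
Only numpy, scipy, OpenCV 4.12 (cv2) and the standard library are available. Lean on these libraries where they do the work, as an engineer would, in place of code of your own. Each camera call takes 0.05 s, during which the arm holds its last target.

## Task

Get ready to dress the long slip stone: first slide the oil stone across the mat, without lifting it, until its long side is flush against the wooden bench stop, about mid-way along it, then lift the cover of the wooden case by its steel pull to beyond upright and leave it open. Draw the longer of the two slip stones up out of its slot, leaving the short one in the case and the wax tin and the wood offcut undisturbed. Finish still holding the long slip in the gripper, upright and still, about 10 cm above the middle of the oil stone; do not put it down.

Things in the scene. Friction and masses are not known exactly. Their poses are not given: they have to be found in the camera images.
- bench_stop: straight light-wood batten with two screw heads, fixed to the table, 180 x 24 x 20 mm (x, y, z), x along the batten. Origin: centre of its underside. The oil stone belongs against the face towards its own -y (12 mm from the origin), the side nearer the case.
- oil_stone: oil stone, loose, 0.6 kg: dark wooden base 66 x 178 x 18 mm (x, y, z), grey stone 50 x 150 mm on it, 34 mm high in all. Origin: centre of its underside, y along its length. It starts roughly parallel to the bench stop, 5 to 10 cm short of it, turned up to 0.25 rad. Flush with the stop its origin is 45 mm from the stop's, towards the stop's -y.
- case: fixed wooden case: base 150 x 120 x 26 mm (x, y, z) under a deep hinged cover, 77 mm high shut. Origin: centre of its underside. Two slots (96 x 15 mm, floor at z = 10 mm, 16 deep) run along its y axis at x = -34 and +34 mm; a slip stone stands in each, hidden by the cover. Hinge line along the case's x at y = -60, z = 26 mm; the steel pull is on the +y side.
- flap (a joint): angle of the case's cover: 0 shut, grows as the pull side rises and swings over towards the case's -y; 1.57 is upright, 1.9 the end stop. It starts 0 to 0.12 rad open. The hinge is stiff with friction and the cover stays wherever it is left (about 3 N at the pull to raise it).
- flap_pull (a point): middle of the cover's pull: round steel bar 10 mm thick parallel to the hinge (point x axis along it), 66 mm clear between its arms, 33 mm free to the cover's wall. Shut, it is 158 mm from the hinge line towards the case's +y and 20 mm above it (46 mm above the table). Pinch it from above, one finger each side; it turns between the fingers as the cover swings.
- flap_hinge (a point): middle of the cover's hinge line, 26 mm above the table; x axis along the hinge line.
- long_slip: the longer slip stone: grey slab on edge, 12 x 90 x 52 mm (x, y, z), rounded top edge, 0.12 kg. Origin: centre of its underside. It stands in either slot of the case, y axis along the slot; its top 36 mm stick out of the base when the cover is open. Grip it across its 12 mm thickness; 56 mm free to the other slip.
- short_slip: the shorter slip stone, same stone and section, 12 x 54 x 52 mm, standing in the other slot. Stays in the case. Origin: centre of its underside.
- wax_tin: round tin, 61 mm across, 26 mm high, bystander; must not be moved. Origin: centre of its underside.
- offcut: small wood offcut, 45 x 52 x 18 mm (x, y, z), bystander; must not be moved. Origin: centre of its underside.

How it is judged (in metres and radians):
On the way, in this order (a step that is already met when the one before it is completed fails the run):
1. the oil stone lies flush against the bench stop (y of oil_stone in the frame of bench_stop between -0.054 and -0.04 m and x of oil_stone in the frame of bench_stop between -0.06 and 0.06 m and angle between the y axis of oil_stone and the x axis of bench_stop, either way round below 0.1 rad and height (world z) of oil_stone below 0.008 m), for 0.2 s.
2. the cover of the case stands wide open (value of joint flap above 1.45 rad), for 0.2 s.
3. the long slip is drawn up clear of the case (height (world z) of long_slip above 0.045 m and contact force between long_slip and the fingers above 0.5 N), for 0.2 s.
At the end, for the whole second after the job is handed in: Oil stone within 9 mm and 0.1 rad of flush with the stop, within 60 mm of its middle; cover open over 1.35 rad; short slip in its slot; bystanders within 30 mm; gripper alone holds the long slip, upright to 0.26 rad, still, underside 40 to 170 mm above the oil stone, within 45 mm of its middle (all of step 1 and value of joint flap above 1.35 rad and z of short_slip in the frame of case below 0.016 m and horizontal distance between short_slip and case below 0.06 m and contact force between long_slip and the fingers above 0.5 N and height (world z) of long_slip between 0.074 and 0.204 m and horizontal distance between long_slip and oil_stone below 0.045 m and angle between long_slip's own z axis and vertical below 0.26 rad and linear speed of long_slip below 0.03 m/s and contact force between long_slip and oil_stone below 0.1 N and contact force between long_slip and case below 0.1 N and contact force between long_slip and bench_stop below 0.1 N and distance of each of wax_tin, offcut from where it was at the start of the episode below 0.03 m); the arm keeps its last pose, push and grip.
It fails at once if the oil stone is lifted or tipped instead of slid (height (world z) of oil_stone above 0.02 m or angle between oil_stone's own z axis and vertical above 0.3 rad).
It fails at once if the short slip is pulled out of its slot (z of short_slip in the frame of case above 0.03 m).
It fails at once if the wax tin is disturbed (distance of wax_tin from where it was at the start of the episode above 0.03 m).
It fails at once if the wood offcut is disturbed (distance of offcut from where it was at the start of the episode above 0.03 m).
It also fails if it takes over 72 s, if anything falls off the work surface, if the arm or the gripper's body presses on something with over 40 N, if the wrist force passes 120 N, or if a joint passes its speed limit or range.

## Working session

There is one attempt and no reset: what is moved stays moved. The work goes in short steps, Python scripts to look and compute and a tool call to move; the robot and the scene stay as the last step left them, time stands still between calls to the robot, and variables do not carry over. Pictures are saved under pics/ and viewed, and the job is handed in when it is done.

Besides the shell and the picture viewer there is one more tool, called after "Call:" as name(argument=value, ...), one argument or row to a line, values as JSON. send_rows: Moves the arm, as the interface text tells. Its arguments: {"type":"object","properties":{"commands":{"type":"array"}},"required":["commands"]}

```bash
ls; mkdir -p pics; python3 - <<'E'
from cell import ctrl
import cv2,json
s=ctrl.read_state();print(s)
for n in("scene","top","wrist"):
    p=ctrl.camera_params(n);print(n,{k:(v if not hasattr(v,'tolist') else v.tolist()) for k,v in p.items()})
    im=ctrl.get_image(n);cv2.imwrite(f"pics/{n}0.png",im[:,:,::-1])
E
```

```text
pics
{'clock': 0.0, 'qpos': array([-1.34279804,  0.62933688,  0.03844514,  1.51837679, -0.02698524,
        0.99631909, -0.02000584]), 'qd': array([-9.30208734e-04, -6.02475102e-05,  9.75818158e-04, -2.50743466e-04,
       -6.84985754e-05, -6.42673092e-04,  8.23443809e-04]), 'tau': array([ 3.04710147e-04, -5.63401723e+01,  1.22659508e+00, -1.93440878e+01,
        1.11251447e-02,  1.03376553e-02, -1.25364870e-06]), 'eef_pos': array([188.0349144 , 621.57127726, 244.39232529]), 'tool_rot': array([3.14155314e+00, 1.92157761e-03, 1.27699742e+00]), 'force': array([-0.41652379,  0.04230209, -0.21594554]), 'torque': array([ 0.01243717, -0.02155821,  0.01290993]), 'width': 85.5017547262837}
scene {'fx': 347.9575630780185, 'fy': 347.9575630780185, 'cx': 252.24155120950033, 'cy': 190.00243104702724, 'k1': -0.08966299016204708, 'cam_to_world': [[-0.9045050066788203, -0.2848470750112168, 0.31738436752698057, 181.30087044807854], [-0.4262030058216354, 0.62976038115899, -0.6494250227324835, 486.8669975168438], [-0.014889282103255337, -0.7226783559648358, -0.6910240973355501, 652.8934673161363], [0.
[... 180 characters left out ...]
581045916781958, -0.980129776261722, 0.19738846046806238, 271.93725395735385], [-0.9997271764888547, 0.016679577040550914, -0.01635127821826166, -48.120297593886185], [0.01273401862836518, -0.1976547833848077, -0.9801889773786877, 928.2184423666941], [0.0, 0.0, 0.0, 1.0]]}
wrist {'fx': 283.4819486318318, 'fy': 283.4819486318318, 'cx': 253.70828641778763, 'cy': 188.86925510910783, 'k1': -0.06593166434153608, 'cam_to_world': [[0.288853603767243, 0.9198029143211089, 0.26556768326938573, 120.50382246963353], [0.9573693761076626, -0.276724861917476, -0.08286874252681903, 641.4855608907769], [-0.002733730399829006, 0.278183302164501, -0.9605241158424669, 371.68650867482233], [0.0, 0.0, 0.0, 1.0]]}
```

View pics/scene0.png

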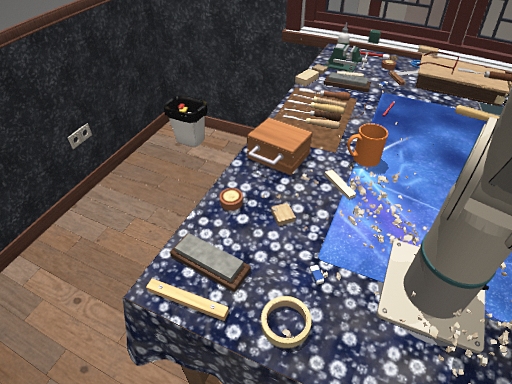

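View pics/top0.png

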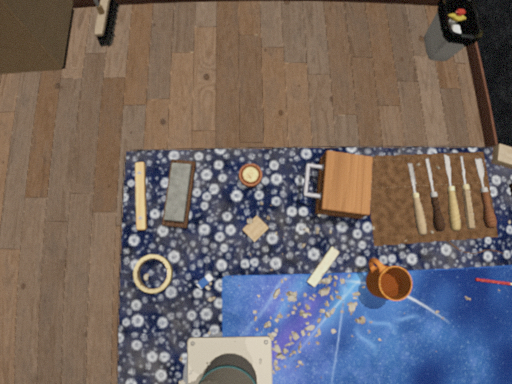

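View pics/wrist0.png

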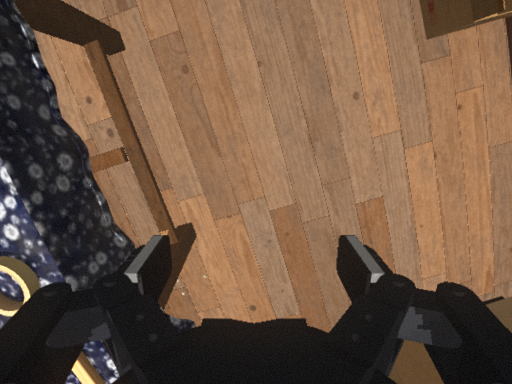

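```bash
cat > h.py <<'E'
import numpy as np,cv2
from cell import ctrl
def pix2w(n,pts,z,p=None):
    p=p or ctrl.camera_params(n);K=np.array([[p['fx'],0,p['cx']],[0,p['fy'],p['cy']],[0,0,1]]);T=np.array(p['cam_to_world'])
    u=cv2.undistortPoints(np.array(pts,float).reshape(-1,1,2),K,np.array([p['k1'],0,0,0,0.])).reshape(-1,2)
    d=np.c_[u,np.ones(len(u))]@T[:3,:3].T;o=T[:3,3];z=np.broadcast_to(z,len(u))
    return o+d*((z-o[2])/d[:,2])[:,None]
def w2pix(n,pts,p=None):
    p=p or ctrl.camera_params(n);K=np.array([[p['fx'],0,p['cx']],[0,p['fy'],p['cy']],[0,0,1]]);T=np.linalg.inv(np.array(p['cam_to_world']))
    q=np.array(pts,float).reshape(-1,3)
    return cv2.projectPoints(q,cv2.Rodrigues(T[:3,:3])[0],T[:3,3],K,np.array([p['k1'],0,0,0,0.]))[0].reshape(-1,2)
def crop(src,x0,y0,x1,y1,out,f=4):
    im=cv2.imread(src) if isinstance(src,str) else src[:,:,::-1]
    c=cv2.resize(im[y0:y1,x0:x1],None,fx=f,fy=f,interpolation=cv2.INTER_CUBIC)
    for x in range((x0+9)//10*10,x1,10):
        cv2.line(c,((x-x0)*f,0),((x-x0)*f,6 if x%50 else 14),(0,255,255),1)
        if x%20==0: cv2.putText(c,str(x),((x-x0)*f,22),0,.35,(0,255,255),1)
    for y in range((y0+9)//10*10,y1,10):
        cv2.line(c,(0,(y-y0)*f),(6,(y-y0)*f),(0,255,255),1)
        if y%20==0: cv2.putText(c,str(y),(8,(y-y0)*f+4),0,.35,(0,255,255),1)
    cv2.imwrite(out,c)
E
python3 - <<'E'
from h import *
crop("pics/top0.png",125,145,280,255,"pics/t_a.png",5)
crop("pics/top0.png",290,140,390,230,"pics/t_b.png",6)
crop("pics/scene0.png",140,180,300,325,"pics/s_a.png",4)
crop("pics/scene0.png",235,110,325,185,"pics/s_b.png",7)
E
```

```text
(no output)
```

View pics/t_a.png

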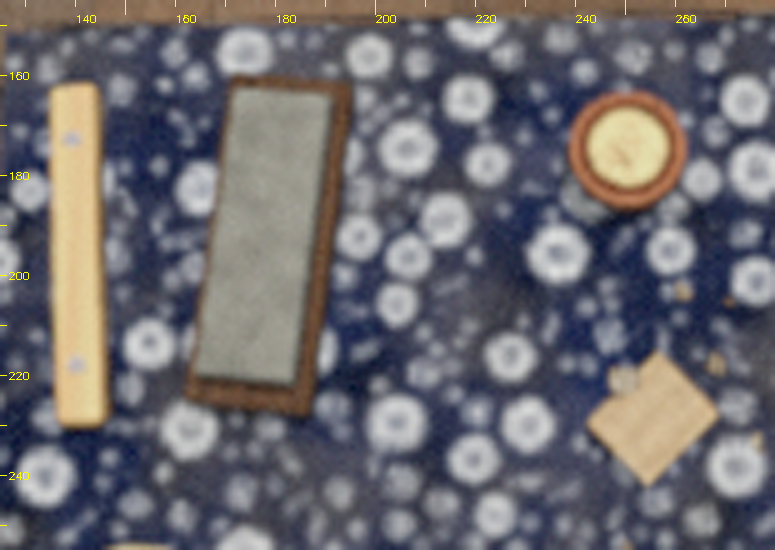

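View pics/t_b.png

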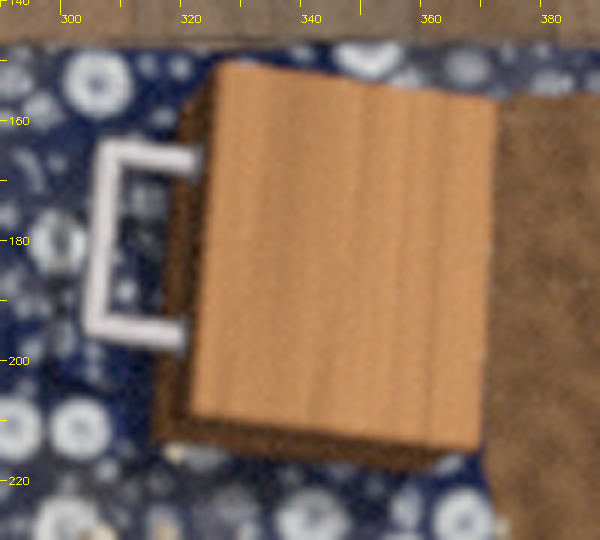

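View pics/s_a.png

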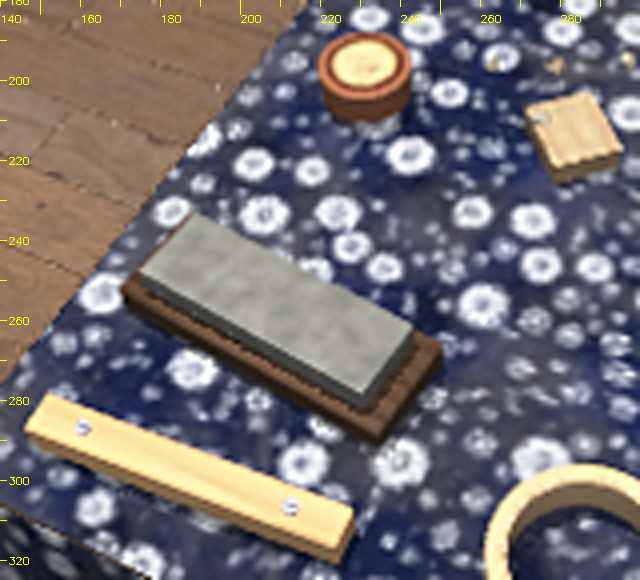

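View pics/s_b.png

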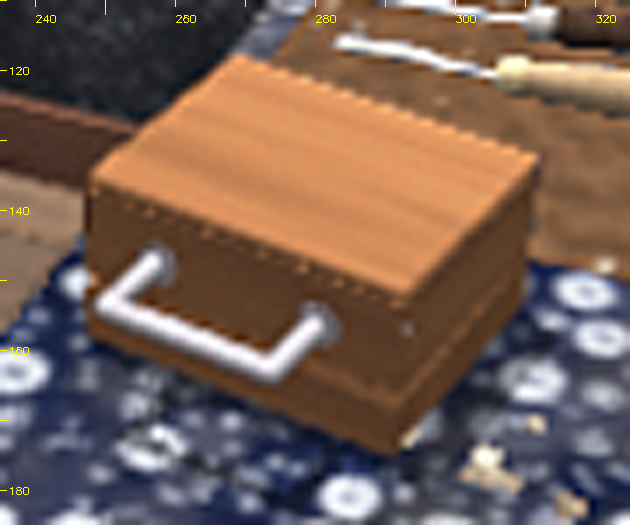

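```bash
python3 - <<'E'
from h import *
np.set_printoptions(precision=1,suppress=True)
P=lambda n,pts,z:pix2w(n,pts,z)[:,:2]
def rep(t,q):
    print(t,q.tolist() and q.round(1).tolist(),'c',q.mean(0)); 
    for i in range(4): d=q[(i+1)%4]-q[i];print('   edge',np.hypot(*d).round(1),'ang',np.arctan2(d[1],d[0]).round(3))
rep('stop',P('top',[(135,162),(145,161.6),(146.4,230),(136.6,230.4)],20))
rep('stop scene',P('scene',[(152,278.5),(228.5,305.5),(225,316),(147,285)],20))
rep('stone',P('top',[(171.6,162.4),(191.4,163.8),(184.4,222),(163.6,220.4)],34))
rep('base',P('top',[(171.6,160),(195.6,161.8),(187,228),(162.2,225)],18))
rep('stone scene',P('scene',[(188,233.5),(243,261.5),(230,280),(174.5,246.5)],34))
rep('case',P('top',[(326.3,150.3),(372.8,156.7),(370,215),(321.7,209.2)],80))
rep('case scene',P('scene',[(267.5,118),(310.5,132.5),(291.5,152),(247,135)],80))
print('pull',P('top',[(308.3,165),(306.2,194.2)],50),P('scene',[(250.5,153),(273.5,162.5)],50))
print('tin',P('top',[(250.6,175)],26),P('scene',[(231,196)],26),'off',P('top',[(255.6,228.6)],18),P('scene',[(282.5,211)],18))
E
```

```text
stop [[550.2, 244.7], [550.7, 217.7], [369.0, 206.9], [368.3, 232.3]] c [459.6 225.4]
   edge 27.0 ang -1.552
   edge 182.0 ang -3.082
   edge 25.4 ang 1.599
   edge 182.4 ang 0.068
stop scene [[549.7, 224.0], [374.2, 209.4], [370.0, 231.9], [549.7, 241.4]] c [460.9 226.7]
   edge 176.1 ang -3.058
   edge 22.9 ang 1.757
   edge 180.0 ang 0.053
   edge 17.4 ang -1.575
stone [[542.8, 143.4], [538.0, 91.6], [386.4, 107.1], [391.2, 159.9]] c [464.6 125.5]
   edge 52.1 ang -1.663
   edge 152.4 ang 3.039
   edge 53.0 ang 1.48
   edge 152.4 ang -0.108
base [[554.3, 147.0], [548.0, 83.0], [373.0, 103.0], [381.6, 166.9]] c [464.2 125. ]
   edge 64.3 ang -1.668
   edge 176.2 ang 3.028
   edge 64.5 ang 1.437
   edge 173.8 ang -0.115
stone scene [[538.3, 96.5], [389.7, 112.3], [393.7, 164.1], [545.6, 140.8]] c [466.8 128.4]
   edge 149.4 ang 3.036
   edge 51.9 ang 1.493
   edge 153.6 ang -0.152
   edge 44.9 ang -1.734
case [[554.2, -251.2], [536.5, -368.8], [389.0, -348.6], [405.6, -230.6]] c [ 471.3 -299.8]
   edge 119.0 ang -1.721
   edge 148.8 ang 3.005
   edge 119.2 ang 1.431
   edge 150.0 ang -0.138
case scene [[537.5, -358.4], [393.6, -338.0], [411.2, -228.8], [555.2, -251.5]] c [ 474.4 -294.2]
   edge 145.4 ang 3.001
   edge 110.6 ang 1.41
   edge 145.8 ang -0.156
   edge 108.4 ang -1.735
pull [[ 525.3 -209.2]
 [ 449.2 -199.9]] [[ 527.2 -214.5]
 [ 451.6 -202. ]]
tin [[507.4 -61.6]] [[509.4 -59.7]] off [[368.5 -71.8]] [[372.3 -72.6]]
```

```bash
cat >> h.py <<'E'
def go(x,y,z,yaw):
    s=ctrl.read_state();r,p,w=s['tool_rot']
    from scipy.spatial.transform import Rotation as R
    M=R.from_euler('xyz',[r,p,w]).as_matrix()
    d=M.T@(np.array([x,y,z])-s['eef_pos'])
    print('t',round(s['clock'],2),'pos',s['eef_pos'].round(1),'rpy',s['tool_rot'].round(3),'F',s['force'].round(1),'w',round(s['width'],1),'\n shift',d.round(1),'roll',round(-np.degrees((yaw-w+np.pi)%(2*np.pi)-np.pi),1), 'rows',round(np.linalg.norm(d)/50,1),'q7',s['qpos'][6].round(2))
E
python3 -c "
from h import *
go(465,126.5,150,1.456)"
```

```text
t 0.15 pos [188.1 621.7 244.6] rpy [3.142e+00 1.000e-03 1.277e+00] F [0.5 0.1 0. ] w 85.5 
 shift [-393.7  408.5   95.2] roll -10.3 rows 11.5 q7 -0.02
```

Call:
send_rows(
  commands=[
    [85,-33,34,8,-2],
    [85,-66,68,16,-4],
    [85,-99,102,24,-6],
    [85,-132,136,32,-8],
    [85,-165,170,40,-10],
  ],
)

```text
clock: 0.65
eef_pos: [303.6, 412.7, 204.5]
tool_rot: [-3.142, 0.002, 1.453]
force: [-0.0, 0.1, 0.1]
width: 85.0
```

```bash
python3 -c "
from h import *
go(465,126.5,150,1.456)"
```

```text
t 0.65 pos [303.6 412.7 204.5] rpy [-3.142e+00  2.000e-03  1.453e+00] F [-0.   0.1  0.1] w 85.0 
 shift [-265.2  193.9   54.9] roll -0.2 rows 6.7 q7 0.45
```

Call:
send_rows(
  commands=[
    [85,-38,28,8,0],
    [85,-76,55,16,0],
    [85,-114,83,24,0],
    [85,-152,111,31,0],
    [85,-190,139,39,0],
  ],
)

```text
clock: 1.15
eef_pos: [420.1, 206.0, 165.6]
tool_rot: [3.141, 0.001, 1.454]
force: [0.8, 0.5, 0.2]
width: 84.9
```

```bash
python3 -c "
from h import *
go(465,126.5,150,1.456)"
```

```text
t 1.15 pos [420.1 206.  165.6] rpy [3.141e+00 1.000e-03 1.454e+00] F [0.8 0.5 0.2] w 84.9 
 shift [-73.7  53.9  15.7] roll -0.1 rows 1.9 q7 0.9
```

Call:
send_rows(
  commands=[
    [85,-35,26,8,0],
    [85,-74,54,16,0],
    [85,-74,54,16,0],
  ],
)

```text
clock: 1.45
eef_pos: [467.7, 118.2, 148.8]
tool_rot: [3.14, 0.005, 1.441]
force: [-0.7, -0.4, -0.5]
width: 85.2
```

```bash
python3 -c "
from h import *
go(465,126.5,36,1.456)
p=ctrl.camera_params('wrist')
im=ctrl.get_image('wrist');cv2.imwrite('pics/w1.png',im[:,:,::-1])
c,s=np.cos(-.115),np.sin(-.115)
for a,b in((75,25),(75,-25),(-75,-25),(-75,25)): print(w2pix('wrist',[465+a*c-b*s,126.5+a*s+b*c,34],p))
"
```

```text
t 1.45 pos [467.7 118.2 148.8] rpy [3.14  0.005 1.441] F [-0.7 -0.4 -0.5] w 85.2 
 shift [  8.4  -3.9 112.8] roll -0.9 rows 2.3 q7 1.08
[[290.5592343 259.8973132]]
[[238.670825   260.42652018]]
[[233.44643923  97.16662936]]
[[294.58765652  96.37167932]]
```

View pics/w1.png

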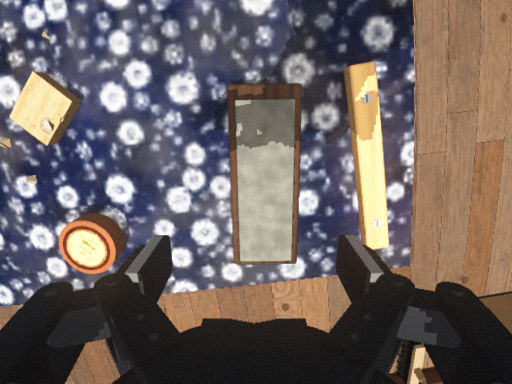

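```bash
python3 -c "
from h import *
p=ctrl.camera_params('wrist')
q=pix2w('wrist',[(235.5,98),(301,97.5),(297,262),(239,262)],34);print(q.round(1),q.mean(0))
for a,b in((1,0),(2,3)): d=q[a]-q[b];print(np.arctan2(d[1],d[0]),np.hypot(*d[:2]))
q=pix2w('wrist',[(346,68),(374,62),(388,246),(364,250)],20);print(q.round(1),q.mean(0))
go(465,126.5,36,1.456)
"
```

```text
[[386.9 115.6  34. ]
 [393.1 168.9  34. ]
 [543.9 153.2  34. ]
 [536.9  97.5  34. ]] [465.19264454 133.80047328  34.        ]
1.4556441002528715 53.7102110068285
1.4467589178974833 56.09007984477192
[[373.  211.5  20. ]
 [370.7 235.9  20. ]
 [546.5 248.2  20. ]
 [547.7 223.4  20. ]] [459.45885172 229.76271061  20.        ]
t 1.5 pos [466.2 122.1 149.1] rpy [-3.142e+00  3.000e-03  1.445e+00] F [-0.6  1.  -0.1] w 84.9 
 shift [  4.6  -1.8 113.1] roll -0.6 rows 2.3 q7 1.08
```

Call:
send_rows(
  commands=[
    [85,5,-2,30,-0.6],
    [85,5,-2,60,-0.6],
    [85,5,-2,85,-0.6],
    [85,5,-2,105,-0.6],
    [85,5,-2,112,-0.6],
  ],
)

```text
clock: 2.0
eef_pos: [463.2, 128.2, 35.5]
tool_rot: [-3.138, 0.004, 1.458]
force: [0.6, -0.7, -0.4]
width: 84.9
```

```bash
python3 -c "
from h import *
im=ctrl.get_image('wrist');cv2.imwrite('pics/w2.png',im[:,:,::-1])
im=ctrl.get_image('scene');crop(im,130,150,330,300,'pics/s2.png',4)
go(465,127,36,1.456)
"
```

```text
t 2.1 pos [463.9 127.9  36.5] rpy [-3.140e+00  3.000e-03  1.458e+00] F [ 0.3 -1.   0. ] w 85.1 
 shift [-0.7  1.2  0.5] roll 0.1 rows 0.0 q7 1.05
```

View pics/w2.png

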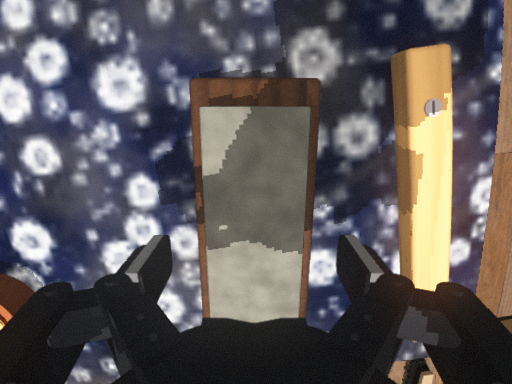

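View pics/s2.png

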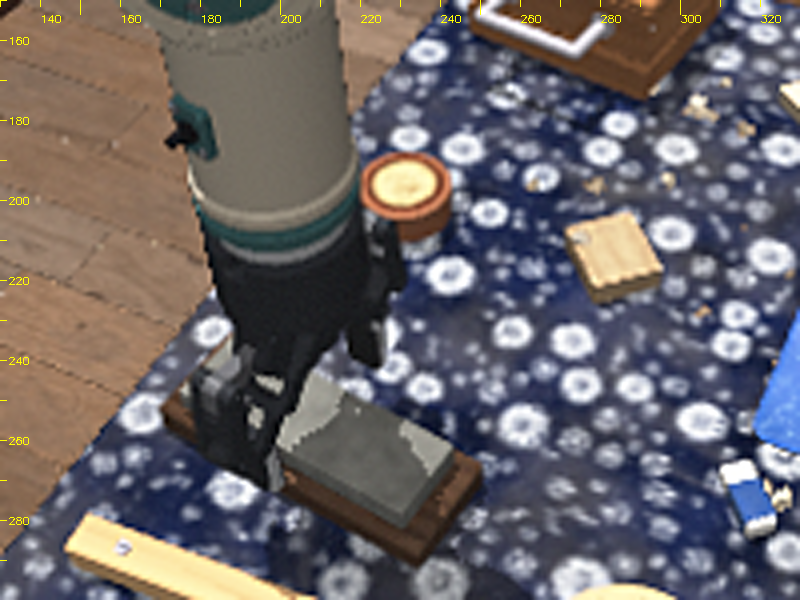

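Call:
send_rows(
  commands=[
    [65,0,0,0,0],
    [55,0,0,0,0],
    [42,0,0,0,0],
    [42,0,0,0,0],
    [42,0,0,0,0],
  ],
)

```text
clock: 2.6
eef_pos: [464.5, 128.3, 37.9]
tool_rot: [-3.141, 0.002, 1.458]
force: [-0.6, 0.1, 6.7]
width: 47.9
```

```bash
python3 -c "
from h import *
im=ctrl.get_image('scene');crop(im,130,150,330,300,'pics/s3.png',4)
go(462.8,183,36,1.633)
"
```

```text
t 2.65 pos [464.5 128.3  37.9] rpy [-3.142e+00  2.000e-03  1.458e+00] F [-1.4 -0.2  6.3] w 48.1 
 shift [54.2 -7.9  1.7] roll -10.0 rows 1.1 q7 1.05
```

View pics/s3.png

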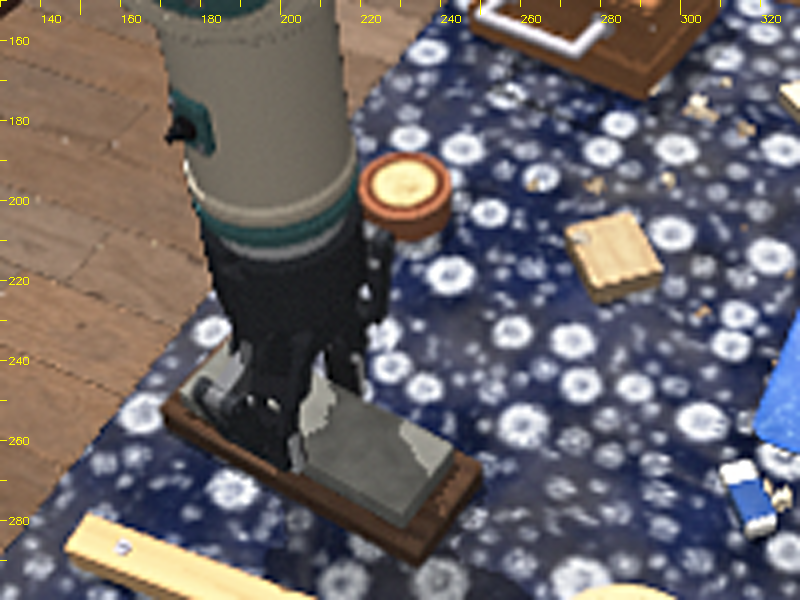

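Call:
send_rows(
  commands=[
    [62,0,0,0,0],
    [62,0,0,-4,0],
    [50,0,0,-4,0],
    [40,0,0,-4,0],
    [40,0,0,-4,0],
  ],
)

```text
clock: 3.15
eef_pos: [464.9, 128.2, 43.1]
tool_rot: [3.14, 0.002, 1.457]
force: [-1.5, -0.4, 14.3]
width: 47.2
```

```bash
python3 -c "
from h import *
go(462.8,183,42,1.633)
"
```

```text
t 3.15 pos [464.9 128.2  43.1] rpy [3.140e+00 2.000e-03 1.457e+00] F [-1.5 -0.4 14.3] w 47.2 
 shift [54.2 -8.3  0.9] roll -10.1 rows 1.1 q7 1.05
```

Call:
send_rows(
  commands=[
    [40,8,-1,0,-2],
    [40,18,-3,0,-4],
    [40,28,-4,0,-7],
    [40,38,-5,0,-9],
    [40,46,-7,0,-10],
  ],
)

```text
clock: 3.65
eef_pos: [463.6, 173.8, 43.3]
tool_rot: [3.141, 0.004, 1.633]
force: [0.1, -6.7, 6.9]
width: 46.7
```

```bash
python3 -c "
from h import *
im=ctrl.get_image('scene');crop(im,130,150,330,300,'pics/s4.png',4)
im=ctrl.get_image('wrist');cv2.imwrite('pics/w4.png',im[:,:,::-1])
go(462.8,183,42,1.633)
"
```

```text
t 3.75 pos [463.4 175.6  43.3] rpy [3.140e+00 2.000e-03 1.635e+00] F [ 0.1 -0.9  4.7] w 46.7 
 shift [ 7.4 -0.1  1.3] roll 0.1 rows 0.1 q7 1.09
```

View pics/s4.png

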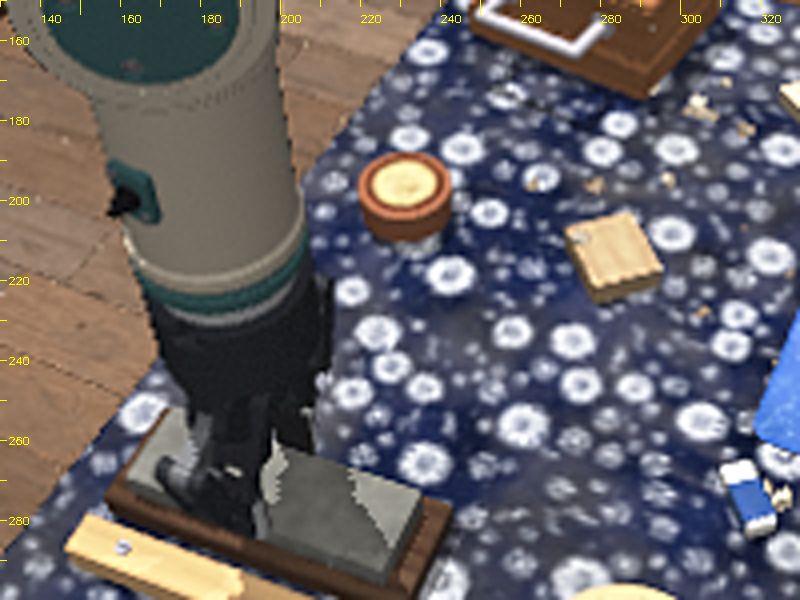

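View pics/w4.png

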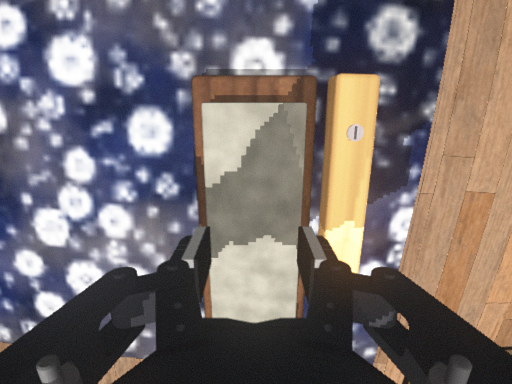

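Call:
send_rows(
  commands=[
    [40,3,0,0,0],
    [40,6,0,0,0],
    [40,8,0,0,0],
    [40,9,0,0,0],
  ],
)

```text
clock: 4.15
eef_pos: [462.6, 183.6, 43.3]
tool_rot: [3.141, 0.004, 1.635]
force: [1.3, -7.0, 4.5]
width: 46.7
```

```bash
python3 -c "
from h import *
im=ctrl.get_image('wrist');cv2.imwrite('pics/w5.png',im[:,:,::-1])
go(462.8,183,42,1.633)
"
```

```text
t 4.2 pos [462.6 183.7  43.3] rpy [3.141 0.004 1.635] F [ 0.1 -5.9  4.5] w 46.4 
 shift [-0.7  0.2  1.3] roll 0.1 rows 0.0 q7 1.08
```

View pics/w5.png

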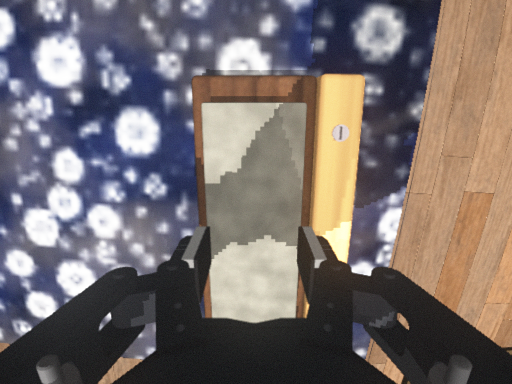

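Call:
send_rows(
  commands=[
    [40,1,0,0,0],
    [40,2,0,0,0],
    [40,3,0,0,0],
    [40,3,0,0,0],
  ],
)

```text
clock: 4.6
eef_pos: [462.5, 184.6, 43.3]
tool_rot: [-3.141, 0.008, 1.634]
force: [1.9, -8.0, 4.3]
width: 46.7
```

```bash
python3 -c "
from h import *
im=ctrl.get_image('wrist');crop(im,180,50,400,250,'pics/w6.png',3)
go(462.8,183,42,1.633)
"
```

```text
t 4.65 pos [462.6 184.6  43.3] rpy [-3.141  0.007  1.634] F [ 0.6 -8.2  4. ] w 46.7 
 shift [-1.6  0.1  1.3] roll 0.1 rows 0.0 q7 1.08
```

View pics/w6.png

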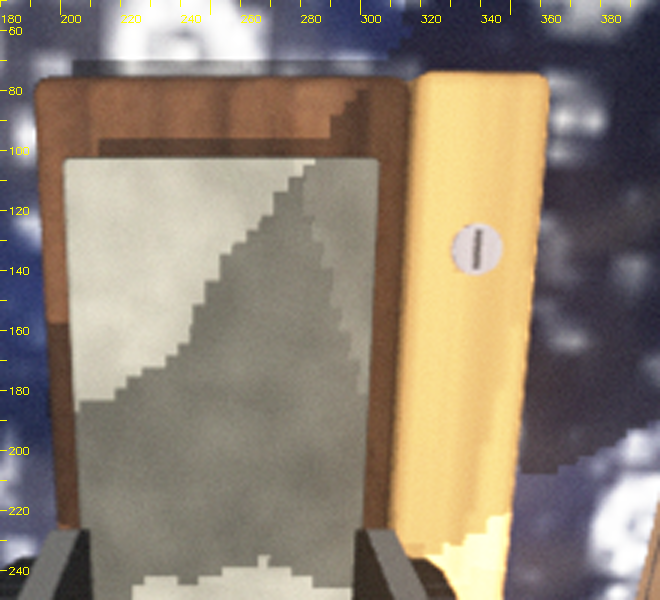

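Call:
send_rows(
  commands=[
    [58,0,0,0,0],
    [62,0,0,0,0],
    [66,0,0,-15,0],
    [70,0,0,-55,0],
    [70,0,0,-100,0],
  ],
)

```text
clock: 5.15
eef_pos: [461.3, 186.3, 143.3]
tool_rot: [-3.138, 0.007, 1.636]
force: [1.2, -0.2, 0.2]
width: 70.2
```

```bash
python3 -c "
from h import *
im=ctrl.get_image('wrist');cv2.imwrite('pics/w7.png',im[:,:,::-1])
im=ctrl.get_image('top');crop(im,125,145,280,255,'pics/t7.png',5)
go(487,-205,150,1.426)
"
```

```text
t 5.25 pos [465.5 188.2 148.1] rpy [3.132e+00 3.000e-03 1.636e+00] F [0.6 0.2 0. ] w 70.0 
 shift [-393.8   -4.1   -0.9] roll 12.0 rows 7.9 q7 1.1
```

View pics/w7.png

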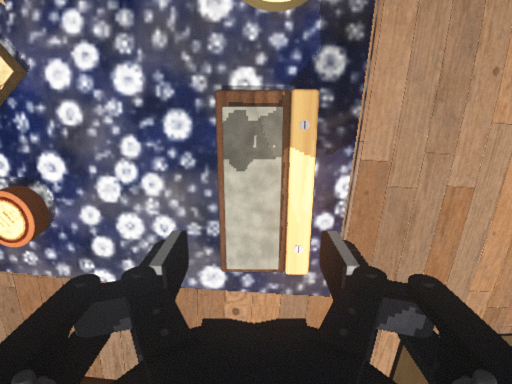

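Call:
send_rows(
  commands=[
    [45,-45,0,-1,2],
    [40,-90,-1,-1,5],
    [30,-135,-2,-1,7],
    [30,-180,-2,-1,9],
    [30,-225,-3,-1,11],
  ],
)

```text
clock: 5.75
eef_pos: [477.3, -37.0, 149.4]
tool_rot: [3.132, -0.0, 1.444]
force: [0.5, 0.4, 0.0]
width: 29.8
```

```bash
python3 -c "
from h import *
go(487,-205,150,1.43)
"
```

```text
t 5.75 pos [477.3 -37.  149.4] rpy [ 3.132 -0.     1.444] F [0.5 0.4 0. ] w 29.8 
 shift [-165.4   30.8   -0.3] roll 0.8 rows 3.4 q7 1.38
```

Call:
send_rows(
  commands=[
    [30,-45,8,0,1],
    [30,-90,17,0,1],
    [30,-130,24,0,1],
    [30,-165,31,0,1],
    [30,-165,31,0,1],
  ],
)

```text
clock: 6.25
eef_pos: [487.3, -210.4, 149.3]
tool_rot: [3.13, 0.002, 1.42]
force: [-0.9, 0.1, 0.3]
width: 30.2
```

```bash
python3 -c "
from h import *
ctrl.get_image('top')
ctrl.get_image('top')
p=ctrl.camera_params('wrist')
im=ctrl.get_image('wrist');cv2.imwrite('pics/w8.png',im[:,:,::-1])
np.save('p8.npy',p,allow_pickle=True)
im=ctrl.get_image('scene');crop(im,200,90,350,200,'pics/s8.png',5)
go(487,-205,150,1.43)
"
```

```text
t 6.45 pos [ 487.5 -202.7  149.3] rpy [ 3.132e+00 -2.000e-03  1.429e+00] F [ 0.1 -0.2  0.1] w 30.0 
 shift [-2.4 -0.1 -0.7] roll -0.0 rows 0.0 q7 1.67
```

View pics/w8.png

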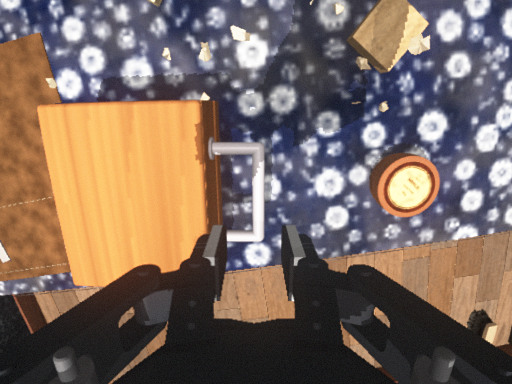

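View pics/s8.png

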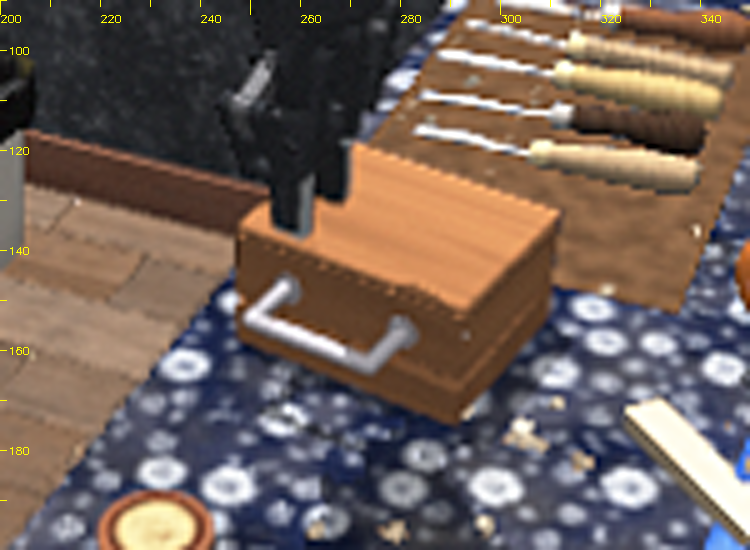

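```bash
python3 -c "
from h import *
p=np.load('p8.npy',allow_pickle=True).item()
crop('pics/w8.png',190,130,320,260,'pics/w8c.png',5)
for z in(46,50,55,60):
  q=pix2w('wrist',[(258.5,147),(259,237)],z,p);d=q[0]-q[1];print(z,q.round(1).tolist(),q.mean(0).round(1),np.hypot(*d[:2]))
"
```

```text
46 [[449.8, -196.0, 46.0], [529.4, -206.7, 46.0]] [ 489.6 -201.4   46. ] 80.34257605550371
50 [[449.2, -196.0, 50.0], [527.5, -206.5, 50.0]] [ 488.4 -201.3   50. ] 78.94351868891899
55 [[448.5, -196.0, 55.0], [525.0, -206.3, 55.0]] [ 486.8 -201.1   55. ] 77.19469698068804
60 [[447.8, -196.0, 60.0], [522.5, -206.0, 60.0]] [ 485.2 -201.    60. ] 75.44587527245714
```

View pics/w8c.png

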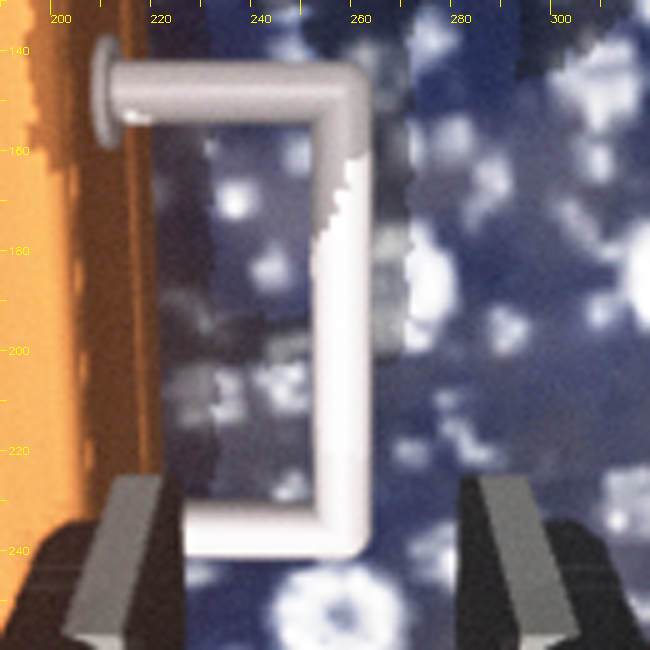

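```bash
python3 -c "
from h import *
go(487.5,-202.5,46,1.437)
"
```

```text
t 6.45 pos [ 487.5 -202.7  149.3] rpy [ 3.132e+00 -2.000e-03  1.429e+00] F [ 0.1 -0.2  0.1] w 30.0 
 shift [ -0.   -0.9 103.3] roll -0.4 rows 2.1 q7 1.67
```

Call:
send_rows(
  commands=[
    [30,0,0,25,-0.4],
    [30,0,-1,50,-0.4],
    [30,0,-1,75,-0.4],
    [30,0,-1,95,-0.4],
    [30,0,-1,103,-0.4],
  ],
)

```text
clock: 6.95
eef_pos: [487.6, -198.0, 45.5]
tool_rot: [3.135, -0.005, 1.441]
force: [-10.2, 11.3, 65.9]
width: 29.7
```

```bash
python3 -c "
from h import *
im=ctrl.get_image('scene');crop(im,200,90,350,200,'pics/s9.png',5)
im=ctrl.get_image('wrist');cv2.imwrite('pics/w9.png',im[:,:,::-1])
go(487.5,-202.5,46,1.437)
"
```

```text
t 7.05 pos [ 487.5 -198.1   46.8] rpy [ 3.134 -0.005  1.441] F [-2.4  5.7  5.7] w 30.1 
 shift [-4.4  0.5  0.8] roll 0.2 rows 0.1 q7 1.65
```

View pics/s9.png

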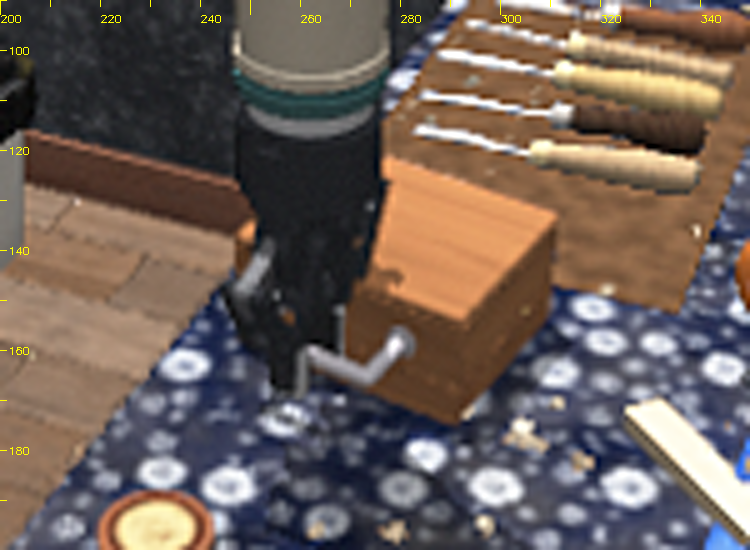

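View pics/w9.png

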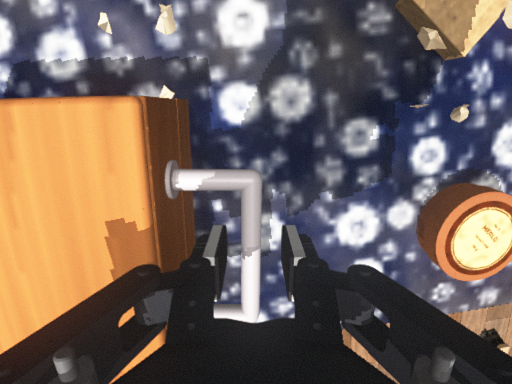

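Call:
send_rows(
  commands=[
    [20,0,0,-1,0],
    [8,0,0,-2,0],
    [3,0,0,-2,0],
    [3,0,0,-2,0],
  ],
)

```text
clock: 7.45
eef_pos: [487.5, -199.7, 49.2]
tool_rot: [3.134, -0.002, 1.44]
force: [-1.0, -4.9, 0.1]
width: 7.5
```

```bash
python3 -c "
from h import *
im=ctrl.get_image('scene');crop(im,200,90,350,200,'pics/s10.png',5)
im=ctrl.get_image('wrist');cv2.imwrite('pics/w10.png',im[:,:,::-1])
go(487.5,-202.5,46,1.437)
"
```

```text
t 7.55 pos [ 487.4 -199.8   49.2] rpy [ 3.134e+00 -2.000e-03  1.440e+00] F [-0.9 -4.2  0.9] w 7.7 
 shift [-2.7  0.4  3.2] roll 0.2 rows 0.1 q7 1.65
```

View pics/s10.png

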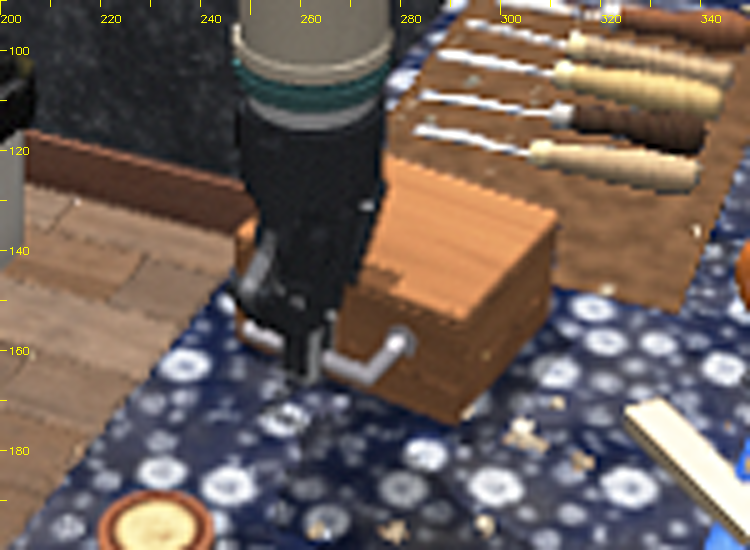

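View pics/w10.png

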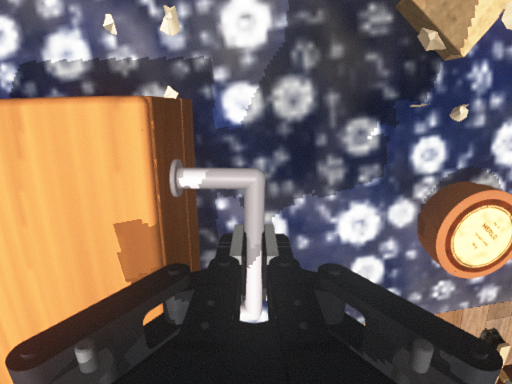

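```bash
cat > arc.py <<'E'
from h import *
import sys
from scipy.spatial.transform import Rotation as R
s=ctrl.read_state();M=R.from_euler('xyz',s['tool_rot']).as_matrix()
u=np.array([np.cos(1.438),np.sin(1.438)]);H=np.array([487.4,-199.8])-158*u
e=s['eef_pos'];yr=(e[:2]-H)@u;zr=e[2]-3.2-26
print('t',s['clock'],'theta',round(np.arctan2(zr,yr)-.126,3),'r',round(np.hypot(yr,zr),1),'lat',round((e[:2]-H)@[u[1],-u[0]],1),'F',s['force'].round(1),'w',round(s['width'],1),'rpy',s['tool_rot'].round(3))
for th in map(float,sys.argv[1:]):
    f=th+.126;xy=H+159.3*np.cos(f)*u;t=np.array([*xy,26+159.3*np.sin(f)+3.2]);print(th,(M.T@(t-e)).round(1))
E
python3 arc.py .07 .14 .21 .28 .35
```

```text
t 7.55 theta -0.0 r 159.3 lat 0.0 F [-0.9 -4.2  0.9] w 7.7 rpy [ 3.134e+00 -2.000e-03  1.440e+00]
0.07 [ -1.8   0.  -11. ]
0.14 [ -4.3   0.1 -21.9]
0.21 [ -7.6   0.2 -32.6]
0.28 [-11.6   0.3 -43. ]
0.35 [-16.3   0.4 -53. ]
```

Call:
send_rows(
  commands=[
    [3,-1.8,0,-11,0],
    [3,-4.3,0,-22,0],
    [3,-7.6,0,-32.6,0],
    [3,-11.6,0,-43,0],
    [3,-16.3,0,-53,0],
  ],
)

```text
clock: 8.05
eef_pos: [485.1, -216.1, 103.2]
tool_rot: [3.133, -0.003, 1.44]
force: [1.8, -0.7, -4.3]
width: 7.7
```

```bash
python3 arc.py .42 .5 .58 .66 .74; python3 -c "
from h import *
im=ctrl.get_image('scene');crop(im,200,90,350,200,'pics/s11.png',5)"
```

```text
t 8.05 theta 0.356 r 159.8 lat -0.2 F [ 1.8 -0.7 -4.3] w 7.7 rpy [ 3.133e+00 -3.000e-03  1.440e+00]
0.42 [-5.4  0.2 -8.7]
0.5 [-12.4   0.3 -19.3]
0.58 [-20.3   0.4 -29.4]
0.66 [-28.9   0.4 -38.8]
0.74 [-38.2   0.5 -47.4]
```

View pics/s11.png

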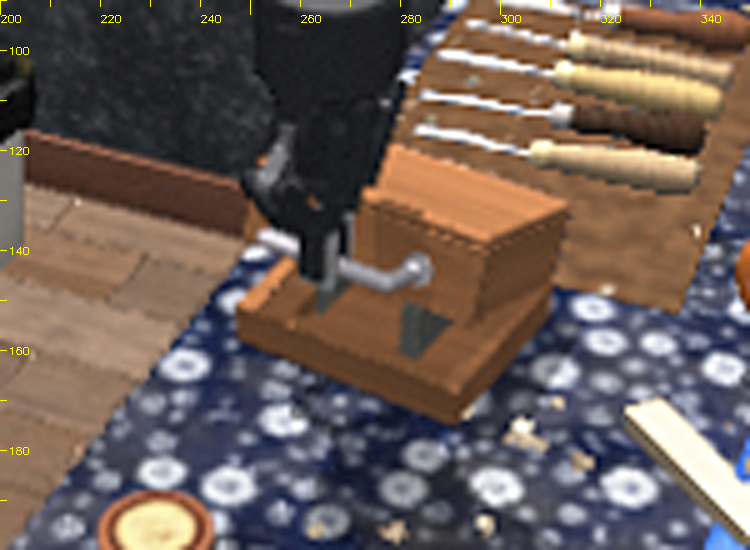

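Cover lifts cleanly; slips are visible inside. Continuing the arc.

Call:
send_rows(
  commands=[
    [3,-5.4,0,-8.7,0],
    [3,-12.4,0,-19.3,0],
    [3,-20.3,0,-29.4,0],
    [3,-28.9,0,-38.8,0],
    [3,-38.2,0,-47.4,0],
  ],
)

```text
clock: 8.6
eef_pos: [479.8, -253.8, 152.9]
tool_rot: [3.132, -0.004, 1.44]
force: [2.1, 3.5, -2.4]
width: 7.2
```

```bash
python3 arc.py .82 .9 .98 1.06 1.14
```

```text
t 8.6 theta 0.748 r 161.3 lat -0.4 F [ 2.1  3.5 -2.4] w 7.2 rpy [ 3.132 -0.004  1.44 ]
0.82 [-10.3   0.5  -5.5]
0.9 [-20.9   0.5 -12.6]
0.98 [-32.    0.5 -18.8]
1.06 [-43.6   0.5 -24.1]
1.14 [-55.6   0.6 -28.4]
```

Call:
send_rows(
  commands=[
    [3,-10.3,0,-5.5,0],
    [3,-20.9,0,-12.6,0],
    [3,-32,0,-18.8,0],
    [3,-43.6,0,-24.1,0],
    [3,-55.6,0,-28.4,0],
  ],
)

```text
clock: 9.1
eef_pos: [472.4, -306.8, 183.1]
tool_rot: [3.133, -0.008, 1.442]
force: [-0.4, 0.1, -11.8]
width: 7.1
```

```bash
python3 arc.py 1.22 1.3 1.38 1.46 1.54; python3 -c "
from h import *
im=ctrl.get_image('scene');crop(im,200,70,350,200,'pics/s12.png',5)"
```

```text
t 9.1 theta 1.131 r 161.8 lat -0.7 F [ -0.4   0.1 -11.8] w 7.1 rpy [ 3.133 -0.008  1.442]
1.22 [-14.4   0.7  -1.4]
1.3 [-26.9   0.6  -3.9]
1.38 [-39.6   0.6  -5.3]
1.46 [-52.3   0.6  -5.7]
1.54 [-65.    0.5  -5.1]
```

View pics/s12.png

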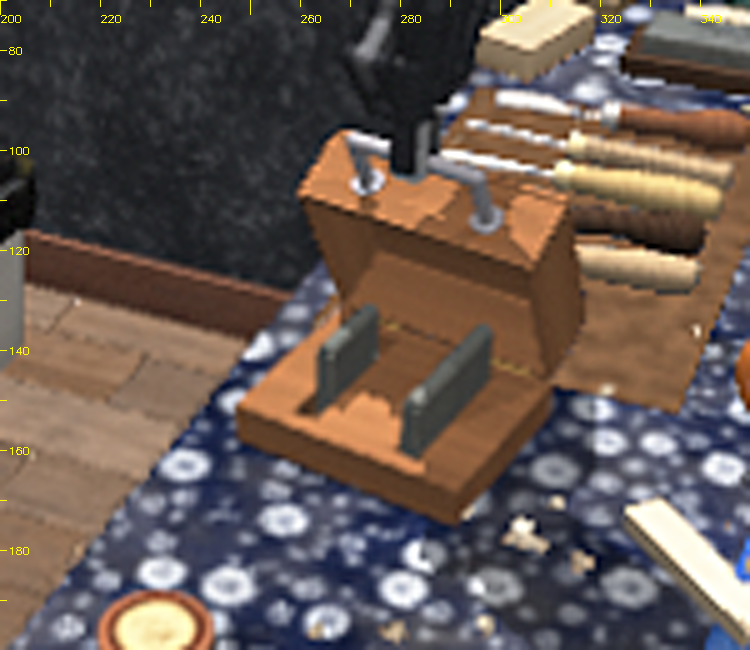

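Call:
send_rows(
  commands=[
    [3,-14.4,0,-1.4,0],
    [3,-26.9,0,-3.9,0],
    [3,-39.6,0,-5.3,0],
    [3,-52.3,0,-5.7,0],
    [3,-65,0,-5,0],
  ],
)

```text
clock: 9.65
eef_pos: [462.6, -376.4, 189.7]
tool_rot: [3.132, -0.003, 1.438]
force: [0.0, 2.5, 3.8]
width: 7.0
```

```bash
python3 arc.py 1.6 1.65 1.7 1.75 1.78
```

```text
t 9.65 theta 1.571 r 161.8 lat -1.2 F [0.  2.5 3.8] w 7.0 rpy [ 3.132e+00 -3.000e-03  1.438e+00]
1.6 [-4.3  1.1  3.2]
1.65 [-12.2   1.1   4.6]
1.7 [-19.9   1.1   6.3]
1.75 [-27.6   1.1   8.5]
1.78 [-32.1   1.1  10. ]
```

Call:
send_rows(
  commands=[
    [3,-4.3,0,2,0],
    [3,-12,0,4,0],
    [3,-20,0,6,0],
    [3,-27,0,8,0],
    [3,-27,0,8,0],
  ],
)

```text
clock: 10.15
eef_pos: [458.6, -406.7, 182.6]
tool_rot: [3.13, 0.0, 1.435]
force: [-0.6, -2.6, 3.5]
width: 7.3
```

```bash
python3 arc.py 1.75; python3 -c "
from h import *
im=ctrl.get_image('scene');crop(im,200,70,350,200,'pics/s13.png',5)
im=ctrl.get_image('wrist');cv2.imwrite('pics/w13.png',im[:,:,::-1])"
```

```text
t 10.15 theta 1.765 r 161.6 lat -1.1 F [-0.6 -2.6  3.5] w 7.3 rpy [3.13  0.    1.435]
1.75 [3.  1.1 1.5]
```

View pics/s13.png

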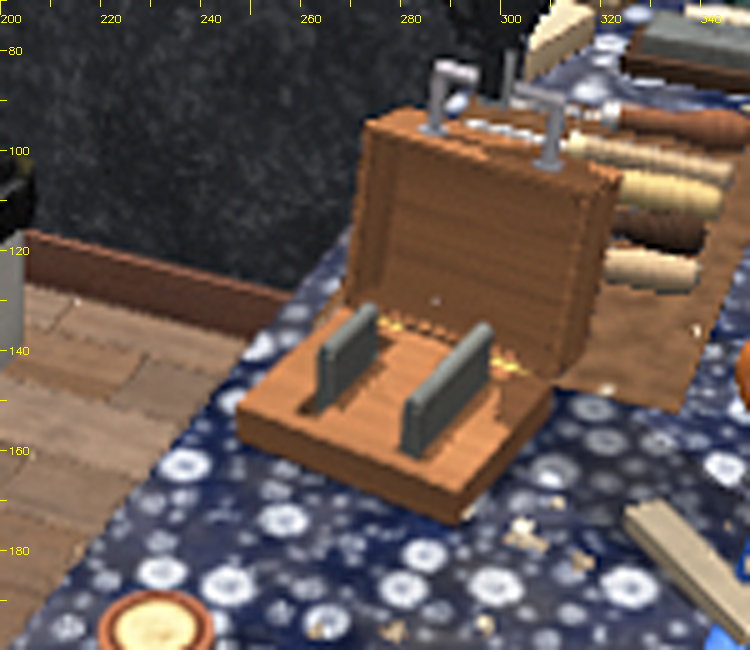

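View pics/w13.png

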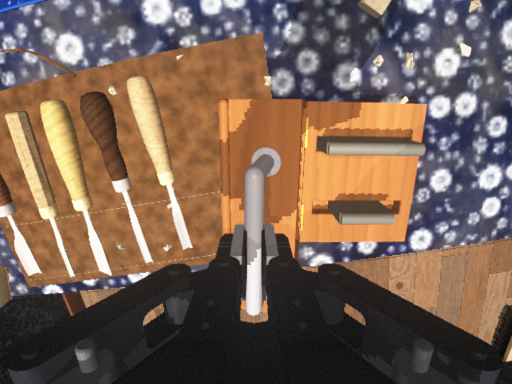

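Call:
send_rows(
  commands=[
    [14,0,0,0,0],
    [24,0,0,0,0],
    [30,0,0,-15,0],
    [30,0,0,-50,0],
    [30,5,0,-60,0],
  ],
)

```text
clock: 10.75
eef_pos: [459.3, -402.6, 245.3]
tool_rot: [3.127, 0.003, 1.435]
force: [-0.3, 0.4, 0.6]
width: 30.0
```

```bash
python3 -c "
from h import *
im=ctrl.get_image('scene');crop(im,200,70,350,200,'pics/s14.png',5)
im=ctrl.get_image('top');crop(im,290,130,420,240,'pics/t14.png',6)
p=ctrl.camera_params('wrist')
im=ctrl.get_image('wrist');cv2.imwrite('pics/w14.png',im[:,:,::-1])
np.save('p14.npy',p,allow_pickle=True)
go(439,-293,150,-.14)"
```

```text
t 10.9 pos [ 458.7 -400.6  242.7] rpy [3.130e+00 1.000e-03 1.437e+00] F [0.1 1.  0.4] w 30.2 
 shift [104.1 -35.   92.3] roll 90.4 rows 2.9 q7 2.02
```

View pics/s14.png

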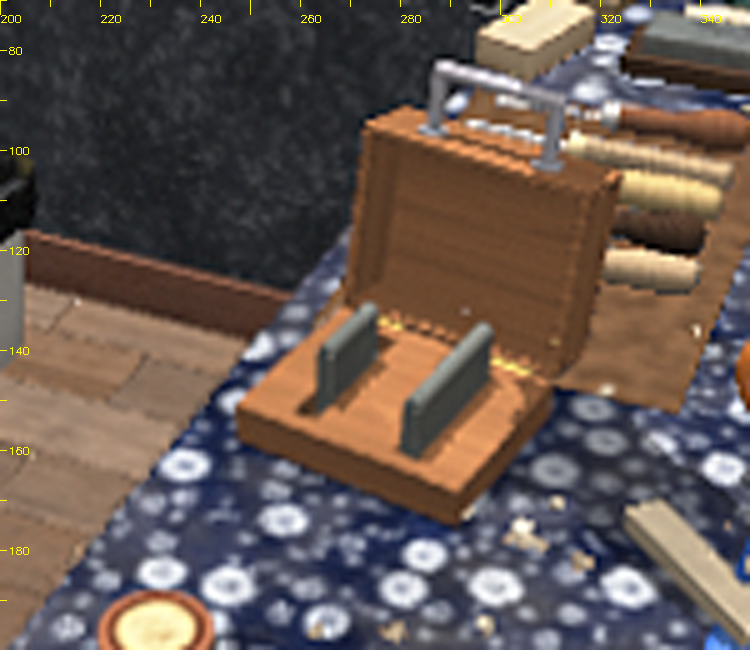

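View pics/t14.png

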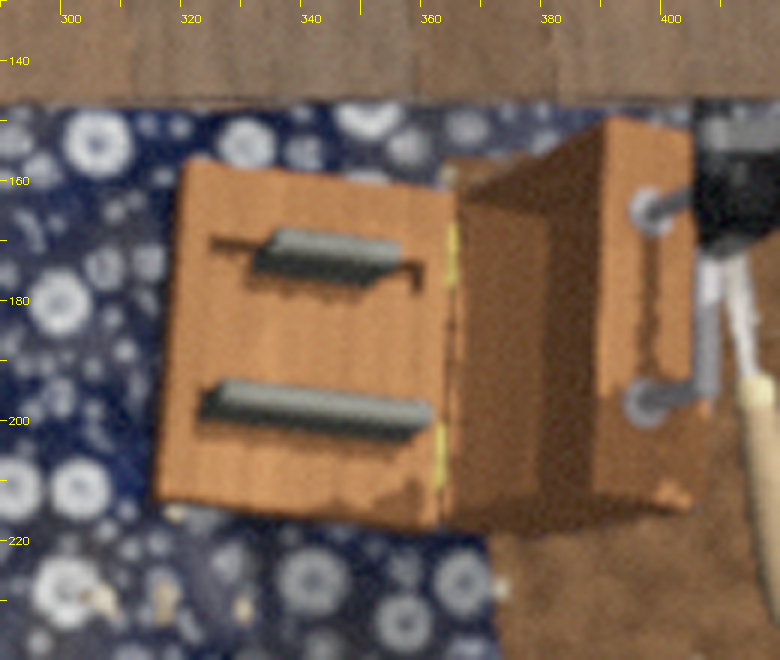

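View pics/w14.png

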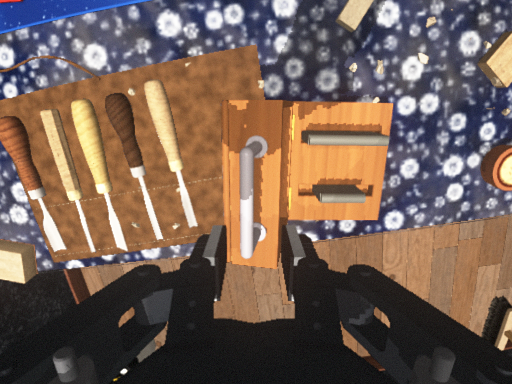

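```bash
python3 -c "
from h import *
p=np.load('p14.npy',allow_pickle=True).item()
crop('pics/w14.png',270,90,400,230,'pics/w14c.png',5)
q=pix2w('top',[(327,194.7),(361.5,198.6)],62);d=q[0]-q[1];print(q.round(1),q.mean(0),np.hypot(*d[:2]),np.arctan2(d[1],d[0]))
q=pix2w('wrist',[(307,135),(388,139)],62,p);d=q[1]-q[0];print(q.round(1),q.mean(0),np.hypot(*d[:2]),np.arctan2(d[1],d[0]))
"
```

```text
[[ 444.6 -249.9   62. ]
 [ 433.2 -336.6   62. ]] [ 438.94045999 -293.25365847   62.        ] 87.50682066747366 1.440141661688584
[[ 428.1 -339.9   62. ]
 [ 443.5 -251.5   62. ]] [ 435.79803146 -295.74360844   62.        ] 89.74072024748251 1.3983878678800497
```

View pics/w14c.png

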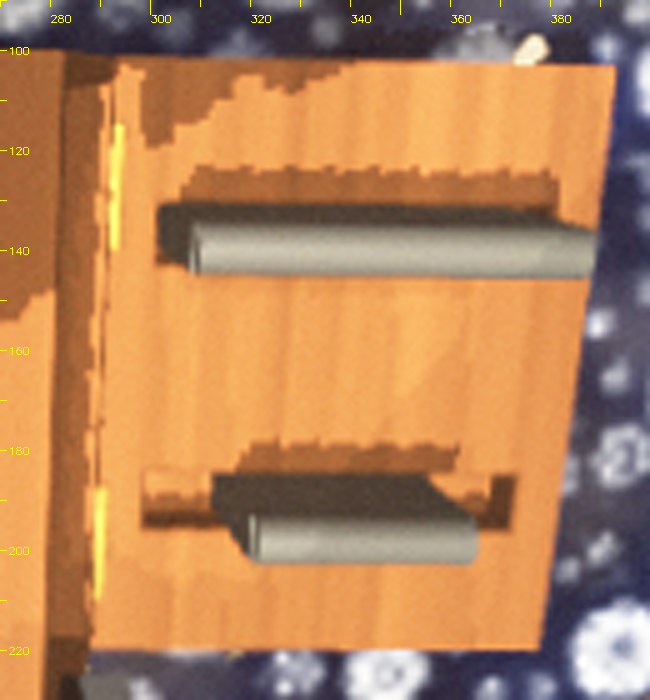

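Call:
send_rows(
  commands=[
    [40,21,-7,0,-8],
    [40,42,-14,0,-16],
    [40,63,-21,0,-24],
    [40,84,-28,0,-32],
    [40,104,-34,0,-40],
  ],
)

```text
clock: 11.4
eef_pos: [437.5, -291.5, 240.6]
tool_rot: [3.135, 0.005, 2.142]
force: [0.2, 0.2, -0.7]
width: 40.2
```

```bash
python3 -c "
from h import *
go(439.5,-294,150,3.009)"
```

```text
t 11.4 pos [ 437.5 -291.5  240.6] rpy [3.135 0.005 2.142] F [ 0.2  0.2 -0.7] w 40.2 
 shift [-2.8 -0.3 90.6] roll -49.7 rows 1.8 q7 2.46
```

Call:
send_rows(
  commands=[
    [40,0,0,0,8],
    [40,0,0,0,16],
    [40,0,0,0,24],
    [40,0,0,0,32],
    [40,0,0,0,40],
  ],
)

```text
clock: 11.9
eef_pos: [436.4, -291.0, 238.9]
tool_rot: [3.136, -0.002, 1.438]
force: [-0.5, 0.8, 0.8]
width: 39.9
```

Call:
send_rows(
  commands=[
    [40,0,0,0,8],
    [40,0,0,0,16],
    [40,0,0,0,24],
    [40,0,0,0,32],
    [40,0,0,0,40],
  ],
)

```text
clock: 12.4
eef_pos: [435.2, -290.4, 237.2]
tool_rot: [-3.141, -0.004, 0.734]
force: [-0.0, 0.1, 0.3]
width: 39.9
```

Call:
send_rows(
  commands=[
    [40,0,0,0,8],
    [40,0,0,0,16],
    [40,0,0,0,24],
    [40,0,0,0,32],
    [40,0,0,0,40],
  ],
)

```text
clock: 12.9
eef_pos: [434.1, -289.9, 235.6]
tool_rot: [-3.138, 0.001, 0.03]
force: [1.0, -0.2, 0.5]
width: 40.2
```

```bash
python3 -c "
from h import *
go(439.5,-294,150,-.133)"
```

```text
t 12.9 pos [ 434.1 -289.9  235.6] rpy [-3.138e+00  1.000e-03  3.000e-02] F [ 1.  -0.2  0.5] w 40.2 
 shift [ 5.3  4.6 85.6] roll 9.4 rows 1.7 q7 0.71
```

Call:
send_rows(
  commands=[
    [40,3,2,20,5],
    [40,5,4,45,9],
    [40,5,4,70,9.4],
    [40,5,5,85,9.4],
    [40,5,5,85,9.4],
  ],
)

```text
clock: 13.4
eef_pos: [436.8, -293.0, 147.3]
tool_rot: [-3.135, 0.009, -0.134]
force: [-0.0, 0.3, -0.2]
width: 39.9
```

```bash
python3 -c "
from h import *
ctrl.get_image('top')
p=ctrl.camera_params('wrist')
im=ctrl.get_image('wrist');cv2.imwrite('pics/w15.png',im[:,:,::-1])
np.save('p15.npy',p,allow_pickle=True)
im=ctrl.get_image('scene');crop(im,200,50,350,180,'pics/s15.png',5)
go(439.5,-294,46,-.133)"
```

```text
t 13.55 pos [ 439.  -294.5  150.5] rpy [-3.138e+00  2.000e-03 -1.340e-01] F [0.4 0.5 0.6] w 39.8 
 shift [ 6.000e-01 -1.000e-01  1.045e+02] roll -0.0 rows 2.1 q7 0.63
```

View pics/w15.png

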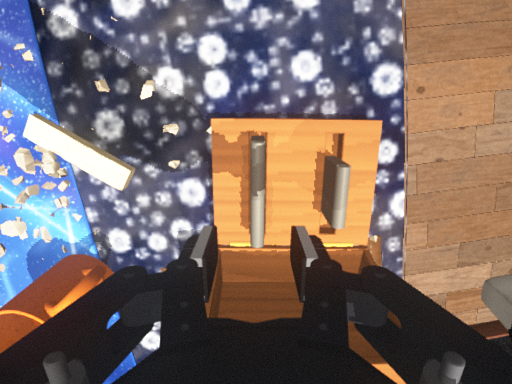

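View pics/s15.png

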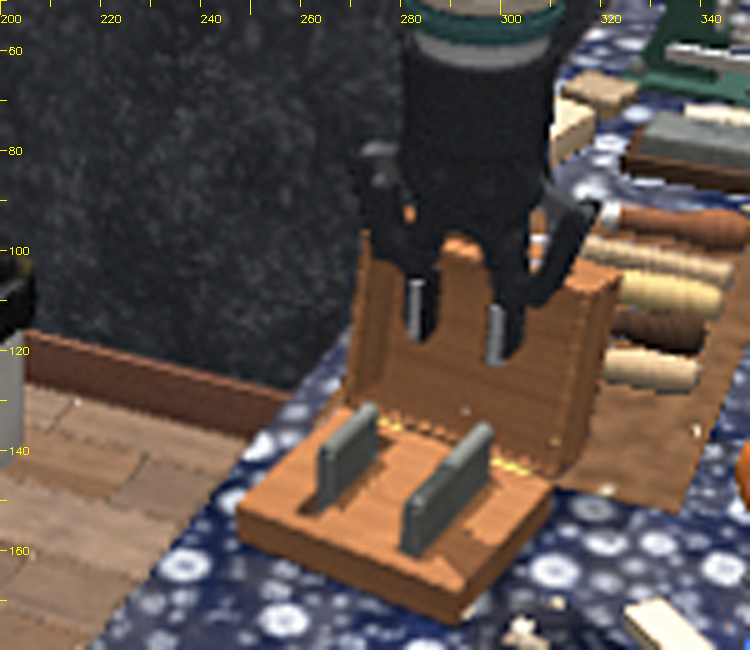

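```bash
python3 -c "
from h import *
p=np.load('p15.npy',allow_pickle=True).item()
q=pix2w('wrist',[(259,138),(257.5,246)],62,p);d=q[0]-q[1];print(q.round(1),q.mean(0),np.hypot(*d[:2]),np.arctan2(d[1],d[0]))
"
```

```text
[[ 447.5 -246.8   62. ]
 [ 434.9 -335.2   62. ]] [ 441.19264688 -291.03337676   62.        ] 89.30580324070634 1.4289449224303574
```

Call:
send_rows(
  commands=[
    [40,1,-1,25,0],
    [40,1,-1,50,0],
    [40,1,-1,75,0],
    [40,1,-1,95,0],
    [40,1,-1,104,0],
  ],
)

```text
clock: 14.05
eef_pos: [439.8, -293.0, 45.8]
tool_rot: [-3.138, 0.003, -0.134]
force: [-0.5, 0.4, -0.4]
width: 40.4
```

```bash
python3 -c "
from h import *
im=ctrl.get_image('wrist');cv2.imwrite('pics/w16.png',im[:,:,::-1])
go(439.5,-293,46,-.133)"
```

```text
t 14.1 pos [ 439.5 -292.9   45.2] rpy [-3.137  0.004 -0.134] F [ 0.7 -0.2 -1.1] w 40.3 
 shift [ 0.   0.1 -0.8] roll -0.0 rows 0.0 q7 0.67
```

View pics/w16.png

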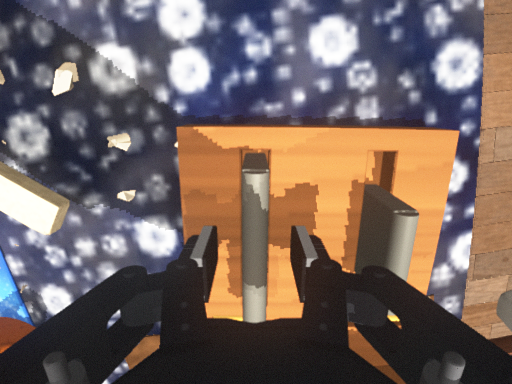

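Slip centred between the fingers. Closing.

Call:
send_rows(
  commands=[
    [25,0,0,0,0],
    [12,0,0,0,0],
    [2,0,0,0,0],
    [2,0,0,0,0],
    [2,0,0,0,0],
  ],
)

```text
clock: 14.6
eef_pos: [440.2, -293.4, 46.4]
tool_rot: [-3.138, 0.002, -0.134]
force: [-0.5, -0.1, 6.6]
width: 10.9
```

Call:
send_rows(
  commands=[
    [2,0,0,-6,0],
    [2,0,0,-14,0],
    [2,0,0,-24,0],
    [2,0,0,-34,0],
    [2,0,0,-44,0],
  ],
)

```text
clock: 15.1
eef_pos: [440.3, -293.6, 91.5]
tool_rot: [-3.138, 0.001, -0.134]
force: [0.4, -0.7, -1.7]
width: 10.7
```

```bash
python3 -c "
from h import *
im=ctrl.get_image('wrist');cv2.imwrite('pics/w17.png',im[:,:,::-1])
im=ctrl.get_image('scene');crop(im,200,50,350,180,'pics/s17.png',5)
go(439.5,-293,172,-.133)"
```

```text
t 15.2 pos [ 441.1 -294.1   92. ] rpy [-3.139e+00 -1.000e-03 -1.340e-01] F [-0.1  0.3 -1.6] w 11.0 
 shift [ -1.7  -1.1 -80. ] roll -0.0 rows 1.6 q7 0.66
```

View pics/w17.png

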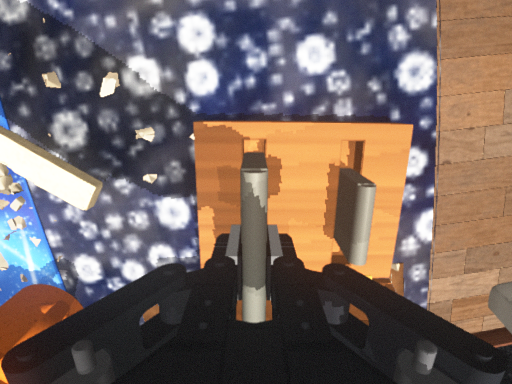

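View pics/s17.png

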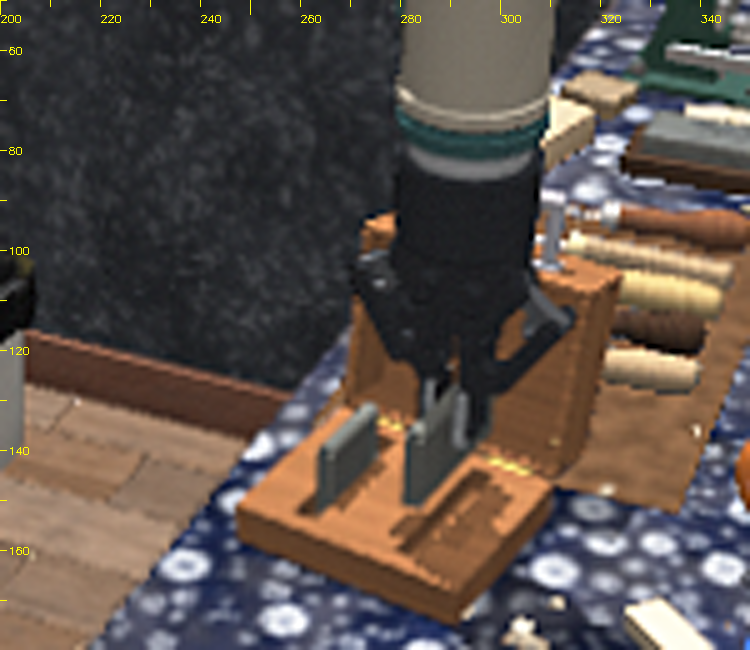

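Call:
send_rows(
  commands=[
    [2,0,0,-18,0],
    [2,0,0,-38,0],
    [2,0,0,-58,0],
    [2,0,0,-73,0],
    [2,0,0,-80,0],
  ],
)

```text
clock: 15.7
eef_pos: [441.5, -294.6, 173.2]
tool_rot: [-3.14, -0.003, -0.134]
force: [0.0, -0.3, -0.9]
width: 11.1
```

```bash
python3 -c "
from h import *
go(463.5,182,172,-.133)"
```

```text
t 15.7 pos [ 441.5 -294.6  173.2] rpy [-3.14e+00 -3.00e-03 -1.34e-01] F [ 0.  -0.3 -0.9] w 11.1 
 shift [ -41.6 -475.3    1.8] roll -0.0 rows 9.5 q7 0.62
```

Call:
send_rows(
  commands=[
    [2,-1,-14,0,0],
    [2,-4,-40,0,0],
    [2,-7,-75,0,0],
    [2,-10,-110,0,0],
    [2,-13,-145,0,0],
  ],
)

```text
clock: 16.2
eef_pos: [446.9, -146.5, 172.5]
tool_rot: [-3.139, -0.001, -0.133]
force: [0.9, 0.8, -0.6]
width: 11.0
```

Call:
send_rows(
  commands=[
    [2,-3,-35,0,0],
    [2,-6,-70,0,0],
    [2,-9,-105,0,0],
    [2,-12,-140,0,0],
    [2,-15,-172,0,0],
  ],
)

```text
clock: 16.7
eef_pos: [453.5, 28.8, 172.0]
tool_rot: [-3.139, 0.002, -0.132]
force: [0.2, -0.8, -2.0]
width: 11.1
```

```bash
python3 -c "
from h import *
go(463.5,182,172,-.133)"
```

```text
t 16.7 pos [453.5  28.8 172. ] rpy [-3.139e+00  2.000e-03 -1.320e-01] F [ 0.2 -0.8 -2. ] w 11.1 
 shift [ -10.2 -153.2    0.4] roll 0.1 rows 3.1 q7 0.02
```

Call:
send_rows(
  commands=[
    [2,-3,-40,0,0],
    [2,-5,-80,0,0],
    [2,-8,-115,0,0],
    [2,-10,-140,0,0],
    [2,-10,-153,0,0],
  ],
)

```text
clock: 17.2
eef_pos: [461.8, 185.2, 171.3]
tool_rot: [-3.139, 0.004, -0.127]
force: [0.0, -0.6, -1.0]
width: 11.6
```

Call:
send_rows(
  commands=[
    [2,0,0,0,0],
    [2,0,0,0,0],
    [2,0,0,0,0],
  ],
)

```text
clock: 17.5
eef_pos: [461.5, 183.4, 171.1]
tool_rot: [-3.14, 0.005, -0.129]
force: [-0.5, 0.2, -0.5]
width: 10.8
```

```bash
python3 -c "
from h import *
im=ctrl.get_image('wrist');cv2.imwrite('pics/w18.png',im[:,:,::-1])
im=ctrl.get_image('scene');cv2.imwrite('pics/s18.png',im[:,:,::-1])
im=ctrl.get_image('top');cv2.imwrite('pics/t18.png',im[:,:,::-1])
go(463.5,182,172,-.133)"
```

```text
t 17.65 pos [462.  183.8 171.4] rpy [-3.139  0.004 -0.129] F [ 0.5 -0.2 -1.7] w 11.3 
 shift [ 1.8  1.6 -0.6] roll 0.2 rows 0.0 q7 -0.28
```

View pics/w18.png

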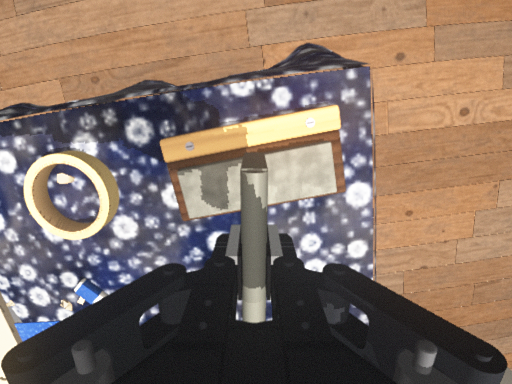

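View pics/s18.png

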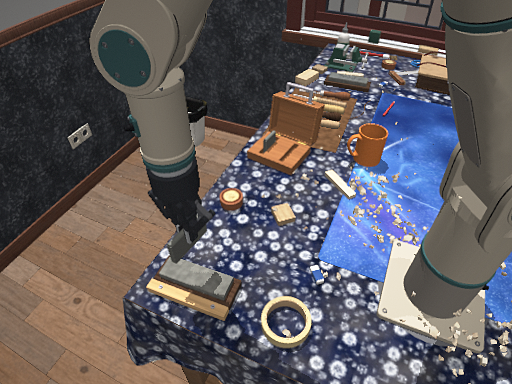

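View pics/t18.png

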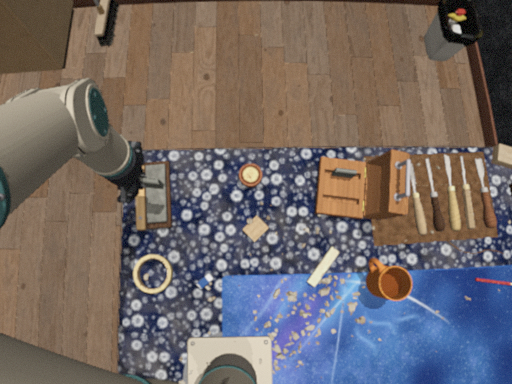

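```bash
python3 -c "
from h import *
s=ctrl.read_state();print(s['qd'].round(4),s['width'])
print(ctrl.finish_job())"
```

```text
[-0.0039  0.0018 -0.0033 -0.0071 -0.0017  0.0012 -0.0015] 11.252837294086058
the job is handed in; nothing more can be done
None
```

I carried out the whole job in order and handed it in at about 17.7 s of the 72 s allowed. No verdict came back, so the result below rests on my own checks.

- **Oil stone:** I gripped it, slid it about 56 mm across the mat while turning it 10°, and pressed it against the bench stop. The arm was blocked after 0.9 mm of a further 3 mm push, and the wrist picture shows the stone flush and about mid-way along the stop.
- **Cover:** I pinched the pull and swung the cover to about 1.76 rad, worked out from the tool position. It stayed open after I let go.
- **Long slip:** I drew it straight up out of the near slot (the case's -x side). The gripper closed to 11 mm on the 12 mm stone.
- **End pose:** The slip is held upright and still at TCP [462, 184, 171]. Its underside is about 135 mm above the table, roughly 100 mm above the oil stone and within a few mm of its middle.
- **Bystanders:** In the last pictures the short slip is still in its slot, and the wax tin and offcut look unmoved.

One check was off. On the descent to the pull, the wrist force read 66 N at the end of that move, and the slightly open cover looked pressed shut afterwards. That is under the 120 N wrist limit. I think the finger linkage touched the cover, but I could not tell from the data; if the gripper's body was pressing instead, it may have passed the 40 N limit.

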